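# Clamp a printing block in the rack vice

## Robot

A 6-joint arm with a two-finger parallel gripper is mounted at the origin on the work surface. World frame = base frame: x ahead of the robot, y to its left, z up, the work surface at z = 0. Lengths are in m, angles in rad, forces in N, time in s.
With the tool pointing down it reaches from about 0.4 to 0.825 m from the base axis. Payload 7 kg.
Tool frame: the origin (TCP) lies at the centre of the arm's flange, where the gripper is bolted on; the fingertips stand 178 mm ahead of it and the grasp point (between the pads) lies 159 mm ahead of it; z points along the fingers, y is the direction in which the jaws open and shut (so a half turn about z gives the same grasp; the last joint's range is limited). The gripper opens to 88 mm and grips with 3 to 60 N. Pads are 19 mm wide; open, the fingers measure 130 mm over their backs; the gripper's body (78 mm by 193 mm) begins 47 mm behind the grasp point.
Start: joints at [-0.88, 0.359, 0.012, 0, -1.224, -0.288], TCP at [0.265, -0.621, 0.405] pointing down, gripper open.
Joint ranges: [-3.07, 3.07], [-1.43, 2.12], [-1.02, 1.25], [-3.03, 1.67], [-3.05, -0], [-3.03, 3.03]. Speed limits (rad/s): [2.39, 2.39, 3.01, 3.14, 3.14, 3.14].

## Interface

Orientations are given as [roll, pitch, yaw] about the fixed x, y, z axes, in that order (R = Rz(yaw) Ry(pitch) Rx(roll)).
In Python, from station import * gives the robot as it stands.
- The arm moves only by the tool send_rows, never from a script. Its argument "motion" is a list of rows, each an object with "offset": the shift along the tool's x, y, z in cm, a list of three; "turn": the turn about the tool's z in degrees. In form: [{"offset": [x, y, z], "turn": turn}, ...]. A call has 1 to 8 rows; each row is the pose to reach, as a shift and turn from the pose commanded when the call began, along the tool's axes at that moment; what a row does not reach only later rows make up. A row lasts 1/10 s, in which the tool goes at most 50 mm and 8.59 degrees, less where a joint would pass 70% of its speed; a pose out of reach is approached as far as the arm can. A call with a gripper value outside its range is refused whole. "hand" is the opening, from -1 (shut) to 1 (fully open), set as the call begins (left out, the last holds). The fingers move at their own pace and stop on an object; "squeeze" is the grip in N (left out, the last holds). Time passes only in rows, so rows that repeat a pose let the fingers close. It gives the time, the measured TCP pose, the force and the opening at its end, in the units of the state.
- get_state(): the state, without advancing time (a new reading comes with each control period).
- grab_frame(name): name is "scene" or "top" or "wrist"; returns a dict with "frame" (384x512x3 uint8, blue, green, red), "range_z" (384x512 float32, m along the optical axis (not along the pixel's ray), 0 where there is no reading), "vertical_fov" (degrees; the focal length in pixels is half the picture's height over the tangent of half this angle, whatever the lens; pixels are square), "cx", "cy" (the principal point, pixels), "cam_to_world" (4x4, takes a point from camera to world coordinates). Camera axes: x right, y up, looking along -z (the intrinsics and any distortion apply to the point x, -y, -z); pixel columns grow to the right and rows downward; lengths in m; the calibration is good to about 2 mm. A picture is of the moment at which its call begins.
- job_done(): hands the job in, once; it reports no verdict.
The state is a dict: "t": time; "q": joint angles; "qd": joint speeds; "joint_efforts": joint torques, N m; "eef_pos": TCP position; "ee_rot": TCP orientation; "force": force on the tool from outside, world axes, zero at the start; "moment": the same for the moment, N m; "width": finger opening in m.
Only numpy, scipy, OpenCV 4.12 (cv2) and the standard library are available. Lean on these libraries where they do the work, as an engineer would, in place of code of your own. Each camera call takes 0.05 s, during which the arm holds its last target. There are 200 camera calls.

## Task

Stand the rectangular lino-faced printing block on the bed of the vice, between the open jaws, lino side up, and let go of it. Then wind the vice's crank by its free-spinning grip, closing the jaws with the crank only, until the block is held firm but not crushed, and let go, leaving it clamped square and flat on the bed and everything else on the table where it was.

Things in the scene. Friction and masses are not known exactly. Their poses are not given: they have to be found in the camera images.
- block_mid (a point): Centre (half-way up) of the loose printing block: 60 mm along its x, 45 mm along its y, 40 mm high, light wood with a grey lino face on top, 0.08 to 0.17 kg. It starts on the table, lino (z) up. In the vice its 45 mm y size goes between the jaws, its x along the vice's x (either way round). A round stamp of like materials, 52 mm across, also lies about.
- vice: The fixed grey vice. Origin: centre of its underside, z up; 110 mm (x) by 330 mm (y). The jaws close along its y. Bed 66 mm wide (x), surface 30 mm above the origin. Fixed jaw at the -y end, 70 mm wide, face at y = -127 mm, top at 60 mm; on it a cork liner, whose working face lies anywhere from y = -123 to -105 mm: not measured. Gear box 70 mm square, top at 85 mm, about y = +100 mm.
- bed (a point): Point on the bed surface at x = 0, y = -65 mm, z = 30 mm of the vice, axes as the vice: set the middle of the block's underside here. The moving jaw (70 mm wide, top at 62 mm) closes to -y; its face starts somewhere from y = -13 to 0 mm and is not measured. The face is a rubber pad that yields about 1 mm per 20 N. Only the crank may move it; the jaw slides the block along the bed to the liner.
- crank: The crank, a flat steel arm, its top 106 mm above the vice's origin. Origin on the upright crank axis (x = 0, y = 100 mm of the vice), x axis along the arm to the grip. Clockwise seen from above closes the jaws, 37.7 mm per turn; 1.2 to 2.2 turns are needed. Gear friction gives a steady drag of about 4 N at the grip and holds the jaw where it is left, up to about 40 N of clamping.
- grip (a point): Centre of the upright wooden grip, 24 mm in diameter, 48 mm high, 65 mm from the crank axis, 133 mm above the vice's origin (top at 155 mm). It spins freely on its pin: a hand of fixed heading can carry it round. Clamping adds 0.09 N here per N at the jaw: firm is 30 to 50 N (3 to 4.5 N above the drag here), under 15 N is loose, over 80 N (7 N above the drag) crushes the block.
Not all that is in view belongs to the job. Leave any pink or turquoise look-alike of the part that bears block_mid alone.

How it is judged:
By the outcome, as a careful person would: the job done as asked, in the order asked, and still so for the second after the job is handed in, with the robot touching nothing.
It also fails if it takes over 72 s, if anything falls off the work surface, if the arm or the gripper's body presses on something with over 40 N, if the wrist force passes 120 N, or if a joint passes its speed limit or range.

## Working session

There is one attempt and no reset: what is moved stays moved. The work goes in short steps, Python scripts to look and compute and a tool call to move; the robot and the scene stay as the last step left them, time stands still between calls to the robot, and variables do not carry over. Pictures are saved under pics/ and viewed, about 8 in all and at most 12, crops included, and the job is handed in when it is done.

Besides the shell and the picture viewer there is one more tool, called after ">>>" as name(argument=value, ...), one argument or row to a line, values as JSON. send_rows: Moves the arm, as the interface text tells. Its arguments: {"type":"object","properties":{"motion":{"type":"array"},"hand":{"type":"number"},"squeeze":{"type":"number"}},"required":["motion"]}

```bash
ls; mkdir -p pics; python3 - <<'E'
from station import *
import cv2,numpy as np,pickle
s=get_state();print(s)
ims=[]
for n in ["scene","top"]:
    f=grab_frame(n);pickle.dump(f,open(n+".pkl","wb"));cv2.imwrite(f"pics/{n}1.png",f["frame"]);ims.append(f["frame"])
    print(n,{k:v for k,v in f.items() if k not in("frame","range_z")})
cv2.imwrite("pics/both.png",cv2.resize(np.vstack(ims),None,fx=.78,fy=.78))
E
```

```text
pics
{'t': 0.0, 'q': array([-8.79891074e-01,  3.59349459e-01,  1.10359692e-02, -3.33686281e-04,
       -1.22408235e+00, -2.88120004e-01]), 'qd': array([ 9.01837597e-06, -4.97774816e-04, -1.68086112e-03, -1.93551599e-03,
        1.54262875e-03, -5.04779153e-05]), 'joint_efforts': array([ 4.52547274e-04, -5.82719135e+01,  2.93052649e+01,  6.99710011e+00,
        6.86355546e-03, -1.64143175e-04]), 'eef_pos': array([ 0.26451288, -0.62079011,  0.40373965]), 'ee_rot': array([ 3.13996993e+00, -1.53787246e-04, -2.73892092e+00]), 'force': array([0.74230977, 0.87179491, 0.27902144]), 'moment': array([ 0.01275832, -0.05364617,  0.01092629]), 'width': 0.08723379171802349}
scene {'vertical_fov': 47.59253343847867, 'cx': 252.72878288151975, 'cy': 191.66104956711237, 'cam_to_world': array([[-0.80444476, -0.40621168,  0.433429  ,  0.98526715],
       [ 0.5936618 , -0.57535944,  0.56260749,  0.56722354],
       [ 0.02083973,  0.70989689,  0.70399724,  0.86657054],
       [ 0.        ,  0.        ,  0.        ,  1.        ]])}
top {'vertical_fov': 53.55869775649646, 'cx': 258.8103348302272, 'cy': 190.59445347782884, 'cam_to_world': array([[-2.23782987e-02,  9.96725805e-01, -7.76973766e-02,
         4.62940219e-01],
       [-9.99749102e-01, -2.22350760e-02,  2.70807192e-03,
        -2.65927905e-02],
       [ 9.71598098e-04,  7.77384846e-02,  9.96973312e-01,
         1.07703267e+00],
       [ 0.00000000e+00,  0.00000000e+00,  0.00000000e+00,
         1.00000000e+00]])}
```

View pics/top1.png

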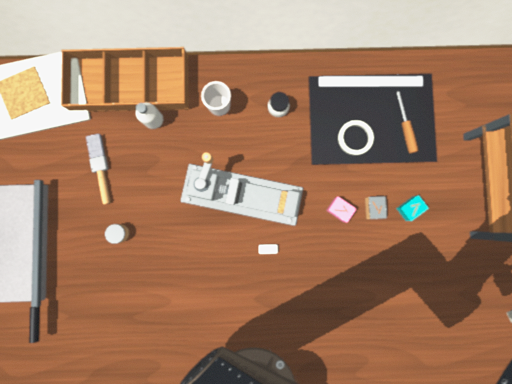

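View pics/scene1.png

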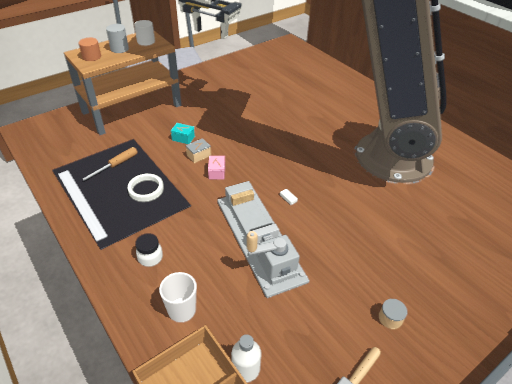

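Candidates for block_mid in the top view are pink (342,209), grey/wood (376,208), turquoise (414,208) and a round stamp (116,233). Grey/wood at (376,208) fits: rectangular with a grey lino face and wood sides. The vice has its gear box at (200,184), its fixed jaw with cork at about (290,203), and the grip at (207,157).

```bash
cat > h.py <<'E'
import numpy as np,cv2
def cloud(f):
    z=f["range_z"];H,W=z.shape;fl=H/2/np.tan(np.radians(f["vertical_fov"]/2))
    v,u=np.mgrid[:H,:W]
    P=np.stack([(u-f["cx"])/fl*z,-(v-f["cy"])/fl*z,-z,np.ones_like(z)],-1)@f["cam_to_world"].T
    P=P[...,:3];P[z==0]=np.nan
    return P
def proj(f,p):
    H=384;fl=H/2/np.tan(np.radians(f["vertical_fov"]/2))
    c=np.linalg.inv(f["cam_to_world"])@np.r_[p,1]
    return f["cx"]+fl*c[0]/-c[2], f["cy"]-fl*c[1]/-c[2]
def rect(P):
    (c,s,a)=cv2.minAreaRect((P[:,:2]*1000).astype(np.float32));return np.round(c,1),np.round(s,1),round(a,1)
E
python3 - <<'E'
from h import *
import pickle
F={n:pickle.load(open(n+".pkl","rb")) for n in("top","scene")}
T=F["top"];P=cloud(T)
print("table z",np.nanmedian(P[270:300,150:250,2]), "px/m",)
for n,(u,v) in dict(block=(376,208),pink=(342,209),turq=(414,208),stamp=(116,233)).items():
    R=P[v-20:v+20,u-17:u+18].reshape(-1,3);h=np.nanmedian(P[v-2:v+3,u-2:u+3,2])
    R=R[R[:,2]>h-.006];print(n,"h",h,rect(R),len(R))
V=P[155:235,175:310].reshape(-1,3)
for lo,hi in((.008,.2),(.05,.07),(.075,.09),(.098,.115),(.14,.17)):
    R=V[(V[:,2]>lo)&(V[:,2]<hi)];print(lo,hi,len(R),rect(R),R.mean(0))
S=F["scene"];Q=cloud(S)
print("scene table",np.nanmedian(Q[200:220,320:350,2]))
V=Q[180:300,210:310].reshape(-1,3)
for lo,hi in((.008,.2),(.05,.07),(.075,.09),(.098,.115),(.14,.17)):
    R=V[(V[:,2]>lo)&(V[:,2]<hi)];print('S',lo,hi,len(R),rect(R),R.mean(0))
B=Q[132:165,182:215].reshape(-1,3);B=B[(B[:,2]>.033)];print('Sblock',rect(B),B[:,2].max())
a=cv2.resize(T["frame"][145:235,170:310],None,fx=5,fy=5,interpolation=cv2.INTER_CUBIC)
a=a[:, :700]
b=cv2.resize(T["frame"][185:232,322:432],None,fx=3,fy=3,interpolation=cv2.INTER_CUBIC)
c=cv2.resize(S["frame"][120:180,160:240],None,fx=4,fy=2.35,interpolation=cv2.INTER_CUBIC)
o=np.zeros((600,700,3),np.uint8);o[:450]=a;o[450:450+141,:330]=b;o[450:450+141,350:670]=c[:141]
cv2.imwrite("pics/crop.png",o)
E
```

```text
table z -0.001735213890304621 px/m
block h 0.03912430098173414 (array([ 491.6, -351.4]), array([60., 46.]), 0.6) 368
pink h 0.03846976157490012 (array([ 488.3, -254. ]), array([60. , 44.9]), 54.6) 364
turq h 0.038596307706272315 (array([ 487.8, -452.3]), array([45.3, 61.3]), 34.8) 376
stamp h 0.038081504128784305 (array([437.2, 365.2]), array([51.4, 48.8]), 89.1) 290
0.008 0.2 4336 (array([545.1,  18.6]), array([328.9, 125.3]), 76.8) [0.5372366  0.01952672 0.04140145]
0.05 0.07 858 (array([536.8,  16.5]), array([299.7,  70.2]), 76.9) [ 0.52582057 -0.02900348  0.05764401]
0.075 0.09 535 (array([561.5, 122.7]), array([70.7, 70. ]), 76.9) [0.55795713 0.12162618 0.08300531]
0.098 0.115 216 (array([583.2, 114.6]), array([25.9, 72.7]), 72.1) [0.57925087 0.11471389 0.10500592]
0.14 0.17 58 (array([618.6,  98.5]), array([14.3, 21.7]), 1.4) [0.61896173 0.09855259 0.15150599]
scene table -0.0007542058844963728
S 0.008 0.2 4909 (array([506.6,  35.3]), array([331.1, 208.7]), 72.0) [0.55540971 0.04832031 0.04539746]
S 0.05 0.07 899 (array([539.5,  17.5]), array([302.2,  71. ]), 76.7) [0.53994612 0.00995054 0.05866359]
S 0.075 0.09 536 (array([564.7, 124.1]), array([71.5, 72.8]), 77.9) [0.56799746 0.13460576 0.08359394]
S 0.098 0.115 303 (array([595.1, 116.3]), array([27.3, 88. ]), 75.8) [0.58819007 0.11731862 0.10557717]
S 0.14 0.17 107 (array([625.4, 100.4]), array([23.6, 19.2]), 55.0) [0.62699457 0.10277496 0.15097489]
Sblock (array([ 494.6, -341.7]), array([187. ,  61.7]), 86.9) 0.04425873714514894
```

View pics/crop.png

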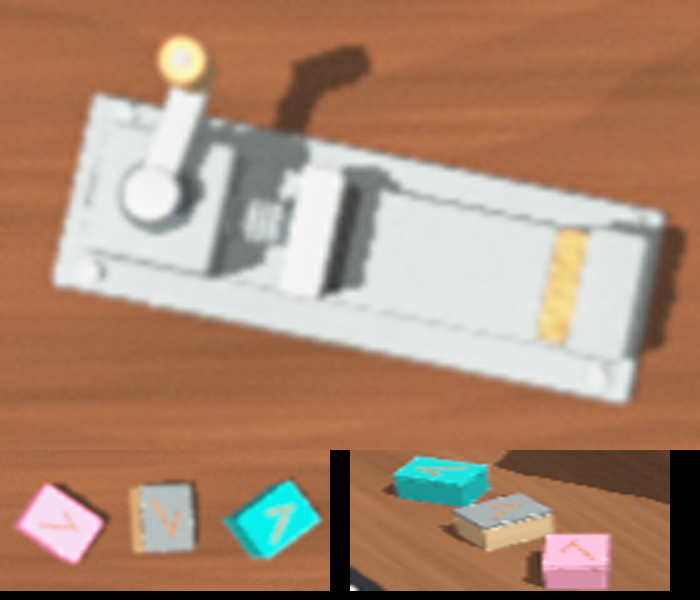

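Confirmed: the grey-lino block lies between the pink and turquoise look-alikes. Its 60 mm side runs along world x. The vice yaw is about -13.2°. Next I move above the block.

```bash
cat > go.py <<'E'
# usage: go.py x y zgrasp yawdeg  -> offset(cm), turn(deg) from the measured pose
import sys,numpy as np
from scipy.spatial.transform import Rotation as R
from station import get_state
s=get_state();a=[float(v) for v in sys.argv[1:]]
M=R.from_euler('xyz',s["ee_rot"]).as_matrix()
d=np.array([a[0],a[1],a[2]+.159])-s["eef_pos"]
yaw=np.degrees(s["ee_rot"][2]);t=-((a[3]-yaw+180)%360-180)
print("offset cm",np.round(M.T@d*100,2),"turn",round(t,2))
print("t",s["t"],"grasp",s["eef_pos"]-[0,0,.159],"rot",np.degrees(s["ee_rot"]),"q",np.round(s["q"],2),"F",np.round(s["force"],2),"w",s["width"])
E
python3 go.py 0.492 -0.351 0.14 -89.4
```

```text
offset cm [-31.5   15.89  10.5 ] turn -67.53
t 0.1 grasp [ 0.26451226 -0.62082561  0.24481592] rot [ 1.79914778e+02 -6.81082761e-03 -1.56928711e+02] q [-0.88  0.36  0.01 -0.   -1.22 -0.29] F [-0.43  0.57 -0.48] w 0.08800459258702398
```

>>> send_rows(
  motion=[
    {"offset": [-4, 2, 1.3], "turn": -8.4},
    {"offset": [-8, 4, 2.6], "turn": -17},
    {"offset": [-12, 6, 4], "turn": -25.5},
    {"offset": [-16, 8, 5.3], "turn": -34},
    {"offset": [-20, 10, 6.6], "turn": -42.5},
    {"offset": [-24, 12.1, 8], "turn": -51},
    {"offset": [-28, 14.1, 9.3], "turn": -59.5},
    {"offset": [-31.5, 15.9, 10.5], "turn": -67.5},
  ],
  hand=1,
)

```text
t: 0.9
eef_pos: [0.493, -0.3493, 0.2989]
ee_rot: [3.141, 0.0, -1.554]
force: [1.5, -0.2, -0.1]
width: 0.0875
```

```bash
python3 go.py 0.492 -0.351 0.026 -89.4; python3 - <<'E'
from station import *
from h import *
import pickle
f=grab_frame("wrist");pickle.dump(f,open("w1.pkl","wb"));cv2.imwrite("pics/w1.png",f["frame"])
P=cloud(f);m=(P[...,2]>.034)&(P[...,2]<.05)
n,l,st,c=cv2.connectedComponentsWithStats(m.astype(np.uint8))
for i in range(1,n):
    if st[i,4]>300: print(c[i],st[i,4],rect(P[l==i]),np.median(P[l==i],0))
print("table",np.nanmedian(P[(P[...,2]<.01)][:,2]), f["vertical_fov"])
E
```

```text
offset cm [ 0.17  0.1  11.39] turn 0.35
t 0.9 grasp [ 0.49300465 -0.3493402   0.13985734] rot [ 1.79973874e+02  1.69708336e-02 -8.90495077e+01] q [-0.29  0.33 -0.29 -0.   -0.95  0.31] F [ 1.49 -0.2  -0.1 ] w 0.08754234116363392
[263.79169566  74.12410114] 4311 (array([ 489.3, -453. ]), array([45.1, 60.2]), 34.7) [ 0.48938423 -0.45392239  0.03905291]
[257.22740525 192.57887917] 3087 (array([ 493. , -351.9]), array([60. , 45.3]), 0.4) [ 0.49314742 -0.35336794  0.03908772]
[258.60186514 284.04806313] 1394 (array([ 490.4, -256.4]), array([71.5, 30. ]), 3.1) [ 0.48980868 -0.25672893  0.03915634]
table -0.0007054748205454209 70.63834799140668
```

View pics/w1.png

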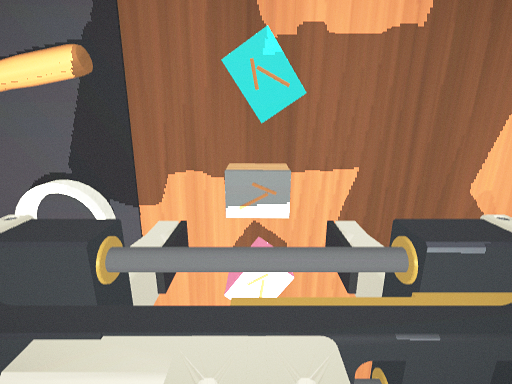

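The wrist view shows the block at (257,192), squarely between the open fingers, with turquoise at (264,74) and pink at (258,284) well clear. The wrist measurement of (0.493,-0.352), 60x45 mm, agrees with the top view. I go straight down and grip.

>>> send_rows(
  motion=[
    {"offset": [0, -0.1, 3], "turn": 0},
    {"offset": [0, -0.1, 6], "turn": 0},
    {"offset": [0, -0.1, 9], "turn": 0},
    {"offset": [0.05, -0.1, 10.6], "turn": 0},
    {"offset": [0.05, -0.1, 11.4], "turn": 0},
    {"offset": [0.05, -0.1, 11.4], "turn": 0},
  ],
)

```text
t: 1.55
eef_pos: [0.4927, -0.3516, 0.1845]
ee_rot: [3.139, 0.001, -1.561]
force: [-0.0, 0.2, 0.2]
width: 0.0877
```

>>> send_rows(
  motion=[
    {"offset": [0, 0, 0], "turn": 0},
    {"offset": [0, 0, 0], "turn": 0},
    {"offset": [0, 0, 0], "turn": 0},
    {"offset": [0, 0, 0], "turn": 0},
    {"offset": [0, 0, 0], "turn": 0},
    {"offset": [0, 0, 0], "turn": 0},
  ],
  hand=0.2,
  squeeze=15,
)

```text
t: 2.15
eef_pos: [0.4932, -0.3518, 0.1864]
ee_rot: [-3.141, -0.0, -1.561]
force: [-1.8, 1.8, 5.6]
width: 0.0596
```

```bash
python3 go.py 0.524 -0.038 0.16 -103.2
```

```text
offset cm [-31.34  -3.41 -13.27] turn 13.79
t 2.15 grasp [ 0.49316336 -0.3517682   0.02737713] rot [-1.79959872e+02 -2.17939182e-02 -8.94134275e+01] q [-0.3   0.47 -0.39  0.   -0.71  0.31] F [-1.79  1.77  5.61] w 0.05962332529561334
```

>>> send_rows(
  motion=[
    {"offset": [0, 0, -2], "turn": 0},
    {"offset": [0, 0, -6], "turn": 0},
    {"offset": [-1.5, -0.2, -10], "turn": 0},
    {"offset": [-5, -0.5, -12], "turn": 2},
    {"offset": [-9.5, -1, -12], "turn": 4},
    {"offset": [-14, -1.5, -12], "turn": 6},
    {"offset": [-18.5, -2, -12], "turn": 8},
    {"offset": [-22, -2.4, -12], "turn": 10},
  ],
)

```text
t: 2.95
eef_pos: [0.5146, -0.1293, 0.3058]
ee_rot: [-3.141, 0.0, -1.736]
force: [0.6, -1.0, -0.4]
width: 0.0596
```

```bash
python3 go.py 0.524 -0.038 0.12 -103.2; python3 - <<'E'
from station import *
from h import *
import pickle
T=pickle.load(open("top.pkl","rb"))
f=grab_frame("wrist");pickle.dump(f,open("w2.pkl","wb"));cv2.imwrite("pics/w2.png",f["frame"])
P=cloud(f)
for lo,hi in((.004,.015),(.025,.034),(.055,.066),(.078,.09),(.14,.165)):
    m=(P[...,2]>lo)&(P[...,2]<hi)
    n,l,st,c=cv2.connectedComponentsWithStats(m.astype(np.uint8))
    for i in range(1,n):
        if st[i,4]>150: print(lo,c[i].round(),st[i,4],rect(P[l==i]),np.median(P[l==i],0).round(4))
E
```

```text
offset cm [-9.16  0.57  2.68] turn 3.73
t 2.95 grasp [ 0.51455915 -0.12933078  0.14680399] rot [-1.79977375e+02  2.34698158e-02 -9.94743728e+01] q [ 0.12  0.21 -0.44 -0.   -0.92 -0.29] F [ 0.61 -1.01 -0.41] w 0.05962077135841036
0.004 [76. 49.] 659 (array([ 665.6, -284.2]), array([84. , 25.8]), 51.4) [ 0.6521 -0.2829  0.0097]
0.004 [ 9. 63.] 151 (array([ 722.2, -284.7]), array([ 4.8, 34.4]), 37.3) [ 0.7244 -0.2848  0.0087]
0.004 [268. 182.] 1598 (array([ 506.4, -120.2]), array([ 42.4, 109.7]), 76.8) [ 0.5023 -0.1341  0.0108]
0.025 [267. 189.] 226 (array([ 504.9, -130.1]), array([ 2.6, 65.7]), 77.3) [ 0.5048 -0.1302  0.0284]
0.14 [257. 229.] 5685 (array([ 513. , -143.3]), array([18.1, 95.2]), 80.6) [ 0.5125 -0.1463  0.1581]
0.14 [257. 284.] 2820 (array([ 517.6, -116.1]), array([19.2, 60.5]), 80.6) [ 0.5178 -0.115   0.1586]
```

View pics/w2.png

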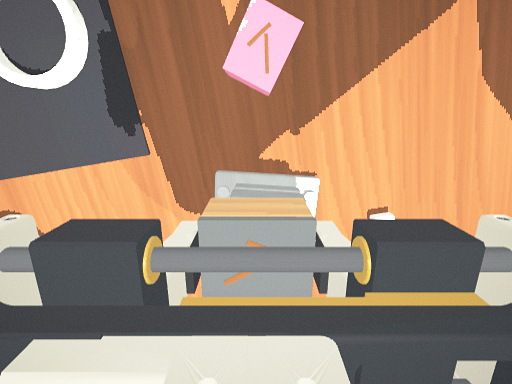

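The block is held squarely in hand. The plate's -y end is visible at (268,182), which gives the vice origin along y and agrees with the top-view plate rectangle. Next I move over the bed point, about (0.524,-0.0435).

```bash
python3 go.py 0.5242 -0.0435 0.10 -103.2
```

```text
offset cm [-8.32  0.49  4.7 ] turn 3.67
t 3.0 grasp [ 0.51515119 -0.12640779  0.14690507] rot [-1.79937232e+02  7.34282518e-02 -9.95331858e+01] q [ 0.13  0.21 -0.44 -0.   -0.92 -0.29] F [-0.36  3.8  -0.65] w 0.060057604837308105
```

>>> send_rows(
  motion=[
    {"offset": [-2.5, 0.1, 0], "turn": 1},
    {"offset": [-5, 0.2, 0.5], "turn": 2},
    {"offset": [-7, 0.4, 1.5], "turn": 3},
    {"offset": [-8.3, 0.5, 3], "turn": 3.7},
    {"offset": [-8.3, 0.5, 4.2], "turn": 3.7},
    {"offset": [-8.3, 0.5, 4.7], "turn": 3.7},
    {"offset": [-8.3, 0.5, 4.7], "turn": 3.7},
    {"offset": [-8.3, 0.5, 4.7], "turn": 3.7},
  ],
)

```text
t: 3.8
eef_pos: [0.5236, -0.0494, 0.2589]
ee_rot: [-3.141, -0.0, -1.8]
force: [-1.0, -0.4, -1.0]
width: 0.0599
```

```bash
python3 go.py 0.5242 -0.0435 0.062 -103.2; python3 - <<'E'
from station import *
from h import *
import pickle
f=grab_frame("top");pickle.dump(f,open("t2.pkl","wb"))
s=grab_frame("scene");pickle.dump(s,open("s2.pkl","wb"))
w=grab_frame("wrist");pickle.dump(w,open("w3.pkl","wb"))
a=cv2.resize(s["frame"][150:310,190:350],(600,600),interpolation=cv2.INTER_CUBIC)
cv2.imwrite("pics/s2.png",a)
P=cloud(w)
for lo,hi in((.004,.015),(.05,.066)):
    m=(P[...,2]>lo)&(P[...,2]<hi)
    n,l,st,c=cv2.connectedComponentsWithStats(m.astype(np.uint8))
    for i in range(1,n):
        if st[i,4]>150: print(lo,c[i].round(),st[i,4],rect(P[l==i]),np.median(P[l==i],0).round(4))
E
```

```text
offset cm [-0.59  0.08  3.79] turn 0.05
t 3.8 grasp [ 0.52359338 -0.04938294  0.09991532] rot [-1.79990882e+02 -6.62034728e-03 -1.03152867e+02] q [ 0.28  0.26 -0.5   0.   -0.81 -0.51] F [-0.97 -0.38 -0.97] w 0.059932223485460595
0.004 [258. 140.] 5077 (array([514.6, -86.2]), array([112.1, 110.5]), 76.7) [ 0.5023 -0.0983  0.0109]
0.004 [414. 162.] 1867 (array([386.4, -50.7]), array([24.7, 49.9]), 0.8) [ 0.3885 -0.0524  0.0128]
0.05 [258. 133.] 7344 (array([ 510. , -106.6]), array([47.7, 70. ]), 76.7) [ 0.5098 -0.109   0.0586]
```

View pics/s2.png

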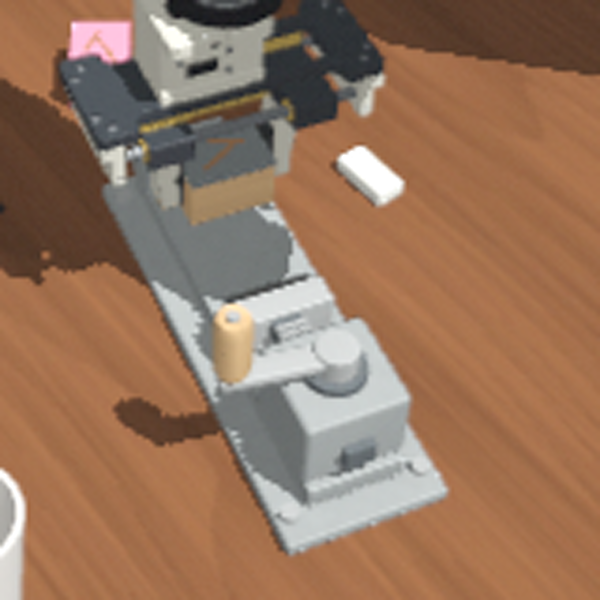

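The block hangs over the bed between fixed and moving jaws, aligned with the vice. Nothing is in the fingers' way. I lower it to 2–3 mm over contact.

>>> send_rows(
  motion=[
    {"offset": [-0.5, 0, 1], "turn": 0.2},
    {"offset": [-0.55, 0, 2.2], "turn": 0.2},
    {"offset": [-0.55, 0, 3.2], "turn": 0.2},
    {"offset": [-0.55, 0, 3.9], "turn": 0.2},
    {"offset": [-0.55, 0, 3.9], "turn": 0.2},
    {"offset": [-0.55, 0, 3.9], "turn": 0.2},
  ],
)

```text
t: 4.55
eef_pos: [0.5248, -0.0434, 0.2194]
ee_rot: [3.141, -0.001, -1.803]
force: [-0.1, -0.7, -0.6]
width: 0.0603
```

>>> send_rows(
  motion=[
    {"offset": [0, 0, 0.1], "turn": 0},
    {"offset": [0, 0, 0.2], "turn": 0},
    {"offset": [0, 0, 0.25], "turn": 0},
    {"offset": [0, 0, 0.25], "turn": 0},
  ],
)

```text
t: 4.95
eef_pos: [0.5247, -0.0434, 0.2173]
ee_rot: [-3.141, 0.0, -1.803]
force: [-0.4, 0.3, -1.7]
width: 0.0598
```

```bash
python3 go.py 0.5245 -0.044 0.058 -103.3
```

```text
offset cm [0.06 0.01 0.03] turn -0.02
t 4.95 grasp [ 0.52471645 -0.04340958  0.05831992] rot [-1.79983085e+02  1.04473954e-02 -1.03323052e+02] q [ 0.29  0.32 -0.54 -0.   -0.71 -0.52] F [-0.45  0.32 -1.73] w 0.059819143608223116
```

>>> send_rows(
  motion=[
    {"offset": [0, 0, 0.05], "turn": 0},
    {"offset": [0, 0, 0.1], "turn": 0},
    {"offset": [0, 0, 0.1], "turn": 0},
    {"offset": [0, 0, 0.1], "turn": 0},
  ],
)

```text
t: 5.35
eef_pos: [0.5247, -0.0434, 0.2164]
ee_rot: [-3.141, 0.0, -1.803]
force: [-1.1, 0.1, 2.4]
width: 0.0601
```

>>> send_rows(
  motion=[
    {"offset": [0, 0, 0.05], "turn": 0},
    {"offset": [0, 0, 0.1], "turn": 0},
    {"offset": [0, 0, 0.1], "turn": 0},
    {"offset": [0, 0, 0.1], "turn": 0},
  ],
)

```text
t: 5.75
eef_pos: [0.5247, -0.0434, 0.2163]
ee_rot: [-3.141, 0.0, -1.803]
force: [-5.0, 2.4, 13.6]
width: 0.0598
```

Contact felt at 13.6 N, so I ease off and release.

>>> send_rows(
  motion=[
    {"offset": [0, 0, -0.1], "turn": 0},
    {"offset": [0, 0, -0.1], "turn": 0},
  ],
)

```text
t: 5.95
eef_pos: [0.5248, -0.0434, 0.2163]
ee_rot: [-3.141, 0.0, -1.803]
force: [-2.4, 1.4, 4.4]
width: 0.0597
```

>>> send_rows(
  motion=[
    {"offset": [0, 0, 0], "turn": 0},
    {"offset": [0, 0, 0], "turn": 0},
    {"offset": [0, 0, 0], "turn": 0},
    {"offset": [0, 0, 0], "turn": 0},
    {"offset": [0, 0, 0], "turn": 0},
  ],
  hand=1,
)

```text
t: 6.45
eef_pos: [0.5247, -0.0434, 0.216]
ee_rot: [3.141, -0.0, -1.803]
force: [-1.0, 0.7, 0.9]
width: 0.0871
```

>>> send_rows(
  motion=[
    {"offset": [0, 0, -1.5], "turn": 0},
    {"offset": [0, 0, -4], "turn": 0},
    {"offset": [0, 0, -8], "turn": 0},
    {"offset": [0, 0, -12.5], "turn": 0},
    {"offset": [0, 0, -17], "turn": 0},
    {"offset": [0, 0, -17], "turn": 0},
  ],
)

```text
t: 7.05
eef_pos: [0.5262, -0.0434, 0.393]
ee_rot: [-3.131, 0.004, -1.802]
force: [0.2, 0.1, -0.8]
width: 0.0876
```

```bash
python3 - <<'E'
from station import *
from h import *
import pickle
w=grab_frame("wrist");pickle.dump(w,open("w4.pkl","wb"));cv2.imwrite("pics/w4.png",w["frame"])
P=cloud(w)
yh=np.array([.23,.9732]);xh=np.array([.9732,-.23]);o=520.6e-3*xh+.1432*yh
for lo,hi in((.004,.015),(.05,.066),(.067,.075),(.076,.09),(.098,.12),(.14,.165)):
    m=(P[...,2]>lo)&(P[...,2]<hi)
    n,l,st,c=cv2.connectedComponentsWithStats(m.astype(np.uint8))
    for i in range(1,n):
        if st[i,4]>100:
            r=rect(P[l==i]);d=r[0]/1000-o
            print(lo,c[i].round(),st[i,4],r,np.median(P[l==i],0).round(4),"vice xy",np.round([d@xh*1e3,d@yh*1e3],1))
E
python3 go.py 0.62 0.098 0.22 -103.3
```

```text
0.004 [93. 17.] 260 (array([ 683.7, -265.9]), array([64.9, 13.3]), 13.1) [ 0.6739 -0.2636  0.0098] vice xy [ 205.9 -244.7]
0.004 [244.  12.] 133 (array([ 501.8, -229.9]), array([21.1, 50.4]), 81.8) [ 0.5028 -0.2289  0.0098] vice xy [  20.6 -251.5]
0.004 [261. 163.] 4409 (array([526.4, -35.5]), array([215.7, 110.3]), 76.9) [ 0.5077 -0.0518  0.0109] vice xy [ -0.2 -56.7]
0.004 [362. 140.] 752 (array([385.8, -50.3]), array([50.1, 24.5]), 89.2) [ 0.3873 -0.0518  0.0128] vice xy [-133.6 -103.4]
0.004 [ 81. 173.] 211 (array([773. , -93.2]), array([25.2, 58.6]), 9.4) [ 0.7644 -0.0934  0.0095] vice xy [253.1 -56.1]
0.004 [229. 285.] 249 (array([614.3, 129.7]), array([61.5, 15.6]), 74.6) [0.6128 0.1217 0.0109] vice xy [ 47.4 124.3]
0.004 [292. 283.] 207 (array([519.2, 141.8]), array([44.4, 13.9]), 79.5) [0.5186 0.1396 0.0111] vice xy [-47.9 114.2]
0.05 [262. 119.] 2575 (array([ 509.8, -106.9]), array([47.1, 70. ]), 76.8) [ 0.5095 -0.1087  0.0584] vice xy [ 1.0e-01 -1.3e+02]
0.05 [259. 158.] 118 (array([520.5, -65.3]), array([ 0.6, 58.2]), 76.7) [ 0.5234 -0.0659  0.0581] vice xy [  1. -87.]
0.
[... 233 characters left out ...]
0.05 [261. 276.] 379 (array([554.9,  85.4]), array([12.5, 69.5]), 77.0) [0.5551 0.0859 0.0599] vice xy [-0.2 67.5]
0.067 [261. 178.] 1980 (array([525.5, -43.6]), array([44.3, 60.2]), 76.9) [ 0.5253 -0.0443  0.0691] vice xy [  0.8 -64.8]
0.067 [262. 282.] 197 (array([555.8,  89. ]), array([ 5. , 69.6]), 77.2) [0.5543 0.0886 0.0711] vice xy [-0.2 71.2]
0.076 [261. 291.] 652 (array([556.2,  93.4]), array([12.7, 69.1]), 77.3) [0.5563 0.0921 0.0834] vice xy [-0.8 75.6]
offset cm [-15.93  -5.95   1.15] turn -0.01
t 7.1 grasp [ 0.52532223 -0.04336145  0.23070444] rot [-1.79645435e+02  1.69299196e-01 -1.03308227e+02] q [ 0.29  0.12 -0.34  0.   -1.1  -0.52] F [ 0.02  0.39 -0.57] w 0.08756841691170032
```

View pics/w4.png

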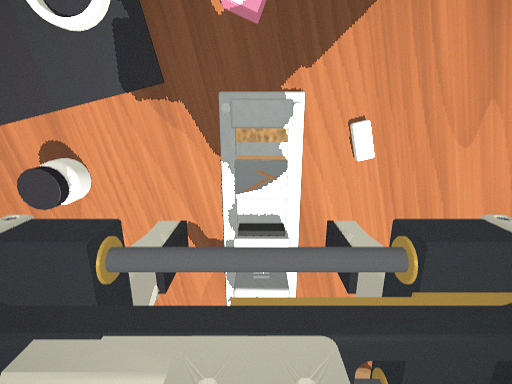

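The block stands at vice (0.8,-64.8) mm and is square, with its top at about 70 mm. The cork liner face is at about y=-106. Now I measure the grip and crank axis, and the heights of nearby objects.

```bash
python3 - <<'E'
from h import *
import pickle
yh=np.array([.23,.9732]);xh=np.array([.9732,-.23]);o=520.6e-3*xh+.1432*yh
for n in("top","scene"):
    f=pickle.load(open(n+".pkl","rb"));P=cloud(f).reshape(-1,3);P=P[~np.isnan(P[:,0])]
    d=P[:,:2]-o;v=np.stack([d@xh,d@yh,P[:,2]],1)*1e3
    for nm,m in dict(arm=(v[:,2]>98)&(v[:,2]<112),hub=(v[:,2]>112)&(v[:,2]<140)&(np.hypot(v[:,0],v[:,1]-100)<35),griptop=(v[:,2]>150)&(v[:,2]<158),grip=(v[:,2]>112)&(v[:,2]<158)&(v[:,0]>40)).items():
        q=v[m&(abs(v[:,0])<90)&(abs(v[:,1]-100)<90)]
        if len(q)>5: print(n,nm,len(q),q.mean(0).round(1),q.min(0).round(1),q.max(0).round(1))
    t=P[(P[:,2]>.10)&(np.hypot(P[:,0]-.56,P[:,1]-.12)<.35)&(np.hypot(P[:,0]-.56,P[:,1]-.12)>.09)]
    K=np.unique((t[:,:2]/.03).round().astype(int),axis=0)*.03
    for k in K:
        z=t[np.hypot(*(t[:,:2]-k).T)<.02][:,2]
        if len(z)>4: print(n,"tall",k.round(2),z.max().round(3))
E
```

```text
top arm 215 [ 16.6 101.7 105. ] [-15.6  88.7  98.1] [ 55.3 117.1 110.9]
top griptop 55 [ 61.8  96.4 153.4] [ 52.1  85.5 150.1] [ 71.3 105.9 157.5]
top grip 92 [ 59.8  94.  146.2] [ 50.1  84.9 114.9] [ 71.8 105.9 157.5]
top tall [ 0.24 -0.03] 0.582
top tall [0.24 0.  ] 0.556
top tall [ 0.27 -0.06] 0.639
top tall [ 0.27 -0.03] 0.614
top tall [0.75 0.27] 0.122
top tall [0.78 0.27] 0.122
scene arm 296 [ 24.  106.3 105.4] [-12.2  93.   98.2] [ 75.2 121.  111.6]
scene griptop 68 [ 65.   98.8 153.9] [ 54.   88.  150.5] [ 74.4 108.3 157.9]
scene grip 187 [ 67.  102.8 140. ] [ 54.   88.  112.7] [ 76.1 110.6 157.9]
scene tall [ 0.24 -0.03] 0.524
scene tall [0.24 0.  ] 0.528
scene tall [0.24 0.03] 0.528
scene tall [ 0.27 -0.03] 0.523
scene tall [0.75 0.27] 0.123
scene tall [0.78 0.27] 0.123
```

>>> send_rows(
  motion=[
    {"offset": [-3, -1.2, 0], "turn": 0},
    {"offset": [-6.5, -2.5, 0], "turn": 0},
    {"offset": [-10, -3.9, 0], "turn": 0},
    {"offset": [-13, -5, 0], "turn": 0},
    {"offset": [-15.2, -5.9, 0], "turn": 0},
    {"offset": [-16.2, -6.3, 0], "turn": 0},
    {"offset": [-16.2, -6.3, 0], "turn": 0},
    {"offset": [-16.2, -6.3, 0], "turn": 0},
  ],
  hand=0.1,
)

```text
t: 7.9
eef_pos: [0.6229, 0.0992, 0.3854]
ee_rot: [3.14, -0.001, -1.803]
force: [-0.8, -0.2, -0.3]
width: 0.0483
```

```bash
python3 - <<'E'
from station import *
from h import *
import pickle
w=grab_frame("wrist");pickle.dump(w,open("w5.pkl","wb"));cv2.imwrite("pics/w5.png",w["frame"])
P=cloud(w)
yh=np.array([.23,.9732]);xh=np.array([.9732,-.23]);o=520.6e-3*xh+.1432*yh
for lo,hi in((.05,.066),(.067,.075),(.076,.09),(.098,.115),(.115,.17),(.15,.17)):
    m=(P[...,2]>lo)&(P[...,2]<hi)
    n,l,st,c=cv2.connectedComponentsWithStats(m.astype(np.uint8))
    for i in range(1,n):
        if st[i,4]>100:
            r=rect(P[l==i]);d=r[0]/1000-o
            print(lo,c[i].round(),st[i,4],r,np.median(P[l==i],0).round(4),"vice xy",np.round([d@xh*1e3,d@yh*1e3],1))
E
python3 go.py 0.6232 0.0995 0.137 -103.3
```

```text
0.05 [309.  41.] 287 (array([539.1, -31.4]), array([34.8, 73.4]), 40.9) [ 0.5421 -0.0241  0.0581] vice xy [ 11.3 -49.8]
0.05 [55. 40.] 2580 (array([790.1, -89.8]), array([52.2, 53.2]), 68.9) [ 0.7882 -0.0892  0.0588] vice xy [269.  -48.9]
0.05 [313. 121.] 2552 (array([551.5,  70.6]), array([94.2, 70.1]), 76.8) [0.5491 0.0454 0.0603] vice xy [-0.1 52.4]
0.05 [128. 186.] 295 (array([776.7,  74.3]), array([23.2, 65.9]), 15.3) [0.7686 0.0708 0.0582] vice xy [218.2 107.7]
0.05 [ 84. 200.] 426 (array([823.5,  74.5]), array([54. , 16.3]), 77.1) [0.8289 0.0763 0.0579] vice xy [263.7 118.7]
0.067 [321.  22.] 2834 (array([526.1, -40.4]), array([39.5, 60.5]), 76.7) [ 0.5264 -0.0409  0.069 ] vice xy [  0.7 -61.5]
0.067 [123. 188.] 161 (array([773.4,  74. ]), array([19.1, 62.3]), 13.3) [0.7675 0.0699 0.0711] vice xy [215.  106.7]
0.067 [ 76. 201.] 235 (array([824.1,  69.9]), array([53.2, 15.3]), 66.7) [0.8302 0.0732 0.0713] vice xy [265.3 114.4]
0.076 [316. 187.] 2630 (array([563.3, 121.9]), array([69.6, 70.6]), 76.9) [0.5594 0.1081 0.084 ] vice xy [ -0.4 105. ]
0.076 [ 88. 196.] 1181 (array([798.9,  72. ]), array([58.4, 76. ]), 84.4) [0.8115 0.0679 0.0864] vice xy [240.3 110.6]
0.098 [301. 195.] 1382 (array([590.7, 108.2]), array([27.1, 86.4]), 63.3) [0.5794 0.1133 0.1055] vice xy [29.4 98. ]
0.115 [255. 200.] 805 (array([624.2,  97.7]), array([22.5, 21.8]), 28.6) [0.6233 0.0942 0.1533] vice xy [64.4 95.4]
0.15 [255. 206.] 509 (array([624.1,  98.5]), array([20.7, 20.7]), 20.9) [0.6239 0.0976 0.1541] vice xy [64.1 96.2]
offset cm [-0.07 -0.04  8.98] turn -0.05
t 7.95 grasp [0.62277782 0.09896605 0.22676272] rot [ 1.79949484e+02 -2.92247737e-02 -1.03350010e+02] q [ 0.47  0.3  -0.12 -0.   -1.15 -0.7 ] F [-0.64 -0.6  -0.31] w 0.04827643925711576
```

View pics/w5.png

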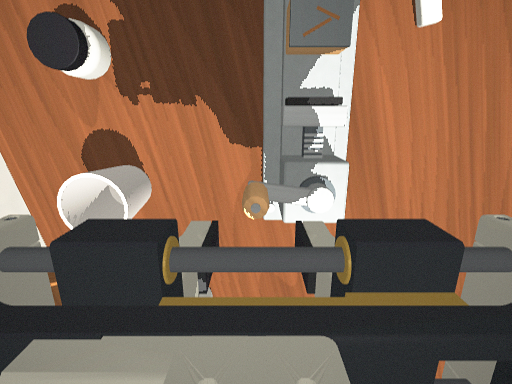

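The grip is at pixel (255,206), i.e. world (0.624,0.098). The hub gives the axis at about (0.5635,0.122), so r=65 mm, which checks against the spec. I descend onto the grip and close.

>>> send_rows(
  motion=[
    {"offset": [0, -0.1, 2.5], "turn": 0},
    {"offset": [0, -0.1, 5], "turn": 0},
    {"offset": [0, -0.1, 7], "turn": 0},
    {"offset": [0, -0.1, 8.5], "turn": 0},
    {"offset": [0, -0.1, 9], "turn": 0},
    {"offset": [0, -0.1, 9], "turn": 0},
  ],
)

```text
t: 8.55
eef_pos: [0.6239, 0.0987, 0.2959]
ee_rot: [3.141, -0.001, -1.804]
force: [0.2, 0.5, 0.5]
width: 0.0481
```

>>> send_rows(
  motion=[
    {"offset": [0, 0, 0], "turn": 0},
    {"offset": [0, 0, 0], "turn": 0},
    {"offset": [0, 0, 0], "turn": 0},
    {"offset": [0, 0, 0], "turn": 0},
    {"offset": [0, 0, 0], "turn": 0},
    {"offset": [0, 0, 0], "turn": 0},
  ],
  hand=-1,
  squeeze=30,
)

```text
t: 9.15
eef_pos: [0.624, 0.0996, 0.2968]
ee_rot: [3.141, 0.0, -1.803]
force: [-5.4, 0.2, 6.0]
width: 0.0236
```

```bash
cat > arc.py <<'E'
# arc.py n step_deg [th0]: rows for a clockwise arc from the angle of the grasp point (or th0) about the axis A
import sys,numpy as np,json
from station import get_state
A=np.array([.5635,.1218]);r=.065
s=get_state();p=s["eef_pos"][:2]-A;yaw=s["ee_rot"][2]
th=np.arctan2(p[1],p[0]);n=int(sys.argv[1]);st=np.radians(float(sys.argv[2]))
t0=np.radians(float(sys.argv[3])) if len(sys.argv)>3 else th
u=np.array([np.cos(th),np.sin(th)]);tg=np.array([u[1],-u[0]])
print("t",s["t"],"z",s["eef_pos"][2].round(4),"r mm",np.hypot(*p)*1e3,"deg",np.degrees(th).round(2),"yaw",np.degrees(yaw).round(2),"w",s["width"].round(4),"F",s["force"].round(1),"Ftan(resist)",-(s["force"][:2]@tg).round(2),"Frad",(s["force"][:2]@u).round(2))
tx=np.array([np.cos(yaw),np.sin(yaw)]);ty=np.array([np.sin(yaw),-np.cos(yaw)])
b=A+r*np.array([np.cos(t0),np.sin(t0)])
for c in range(0,n,8):
    o=[]
    for k in range(c+1,min(c+8,n)+1):
        d=A+r*np.array([np.cos(t0-k*st),np.sin(t0-k*st)])-b
        o.append([round(100*d@tx,2),round(100*d@ty,2)])
    b=b+d;print(o, "end deg",np.degrees(t0-k*st).round(1))
E
python3 arc.py 16 8
```

```text
Traceback (most recent call last):
  File "arc.py", line 9, in <module>
    print("t",s["t"],"z",s["eef_pos"][2].round(4),"r mm",np.hypot(*p)*1e3,"deg",np.degrees(th).round(2),"yaw",np.degrees(yaw).round(2),"w",s["width"].round(4),"F",s["force"].round(1),"Ftan(resist)",-(s["force"][:2]@tg).round(2),"Frad",(s["force"][:2]@u).round(2))
                                                                                                                                           ^^^^^^^^^^^^^^^^
AttributeError: 'float' object has no attribute 'round'
```

```bash
sed -i 's/s\["width"\].round(4)/round(s["width"],4)/' arc.py; python3 arc.py 16 8
```

```text
t 9.15 z 0.2968 r mm 64.45142194492584 deg -20.12 yaw -103.31 w 0.0236 F [-5.4  0.2  6. ] Ftan(resist) -1.71 Frad -5.17
[[np.float64(0.89), np.float64(0.17)], [np.float64(1.75), np.float64(0.46)], [np.float64(2.56), np.float64(0.87)], [np.float64(3.3), np.float64(1.39)], [np.float64(3.97), np.float64(2.01)], [np.float64(4.54), np.float64(2.71)], [np.float64(5.01), np.float64(3.48)], [np.float64(5.37), np.float64(4.32)]] end deg -84.1
[[np.float64(0.24), np.float64(0.88)], [np.float64(0.35), np.float64(1.77)], [np.float64(0.34), np.float64(2.68)], [np.float64(0.2), np.float64(3.58)], [np.float64(-0.06), np.float64(4.45)], [np.float64(-0.44), np.float64(5.27)], [np.float64(-0.94), np.float64(6.03)], [np.float64(-1.53), np.float64(6.72)]] end deg -148.1
```

>>> send_rows(
  motion=[
    {"offset": [0.89, 0.17, 0], "turn": 0},
    {"offset": [1.75, 0.46, 0], "turn": 0},
    {"offset": [2.56, 0.87, 0], "turn": 0},
    {"offset": [3.3, 1.39, 0], "turn": 0},
    {"offset": [3.97, 2.01, 0], "turn": 0},
    {"offset": [4.54, 2.71, 0], "turn": 0},
    {"offset": [5.01, 3.48, 0], "turn": 0},
    {"offset": [5.37, 4.32, 0], "turn": 0},
  ],
)

```text
t: 9.95
eef_pos: [0.5709, 0.058, 0.2969]
ee_rot: [-3.138, 0.003, -1.803]
force: [4.4, 4.2, -1.3]
width: 0.0233
```

```bash
sed -i 's/o.append(.*/o.append([float(round(100*d@tx,2)),float(round(100*d@ty,2))])/' arc.py; python3 arc.py 32 8 -84
```

```text
t 9.95 z 0.2969 r mm 64.21795895556048 deg -83.41 yaw -103.29 w 0.0233 F [ 4.4  4.2 -1.3] Ftan(resist) 4.9 Frad -3.68
[[0.24, 0.87], [0.35, 1.77], [0.34, 2.68], [0.21, 3.58], [-0.06, 4.45], [-0.43, 5.27], [-0.92, 6.03], [-1.52, 6.72]] end deg -148.0
[[-0.68, 0.6], [-1.44, 1.1], [-2.26, 1.48], [-3.13, 1.75], [-4.02, 1.9], [-4.93, 1.92], [-5.83, 1.81], [-6.7, 1.58]] end deg -212.0
[[-0.84, -0.35], [-1.62, -0.81], [-2.32, -1.38], [-2.95, -2.04], [-3.47, -2.78], [-3.89, -3.59], [-4.18, -4.44], [-4.36, -5.33]] end deg -276.0
[[-0.05, -0.91], [0.02, -1.81], [0.22, -2.69], [0.54, -3.54], [0.98, -4.34], [1.52, -5.06], [2.16, -5.71], [2.88, -6.26]] end deg -340.0
```

>>> send_rows(
  motion=[
    {"offset": [0.24, 0.87, 0], "turn": 0},
    {"offset": [0.35, 1.77, 0], "turn": 0},
    {"offset": [0.34, 2.68, 0], "turn": 0},
    {"offset": [0.21, 3.58, 0], "turn": 0},
    {"offset": [-0.06, 4.45, 0], "turn": 0},
    {"offset": [-0.43, 5.27, 0], "turn": 0},
    {"offset": [-0.92, 6.03, 0], "turn": 0},
    {"offset": [-1.52, 6.72, 0], "turn": 0},
  ],
)

```text
t: 10.75
eef_pos: [0.5081, 0.0876, 0.2968]
ee_rot: [-3.14, 0.0, -1.803]
force: [5.7, -0.5, 0.8]
width: 0.0236
```

>>> send_rows(
  motion=[
    {"offset": [-0.68, 0.6, 0], "turn": 0},
    {"offset": [-1.44, 1.1, 0], "turn": 0},
    {"offset": [-2.26, 1.48, 0], "turn": 0},
    {"offset": [-3.13, 1.75, 0], "turn": 0},
    {"offset": [-4.02, 1.9, 0], "turn": 0},
    {"offset": [-4.93, 1.92, 0], "turn": 0},
    {"offset": [-5.83, 1.81, 0], "turn": 0},
    {"offset": [-6.7, 1.58, 0], "turn": 0},
  ],
)

```text
t: 11.55
eef_pos: [0.5072, 0.156, 0.2967]
ee_rot: [3.14, -0.002, -1.803]
force: [-3.0, -3.7, 11.2]
width: 0.0231
```

```bash
python3 arc.py 8 8 -212
```

```text
t 11.55 z 0.2967 r mm 65.85623197752675 deg 148.67 yaw -103.31 w 0.0231 F [-3.  -3.7 11.2] Ftan(resist) 4.72 Frad 0.68
[[-0.84, -0.35], [-1.62, -0.81], [-2.32, -1.38], [-2.95, -2.04], [-3.47, -2.78], [-3.89, -3.58], [-4.19, -4.44], [-4.36, -5.33]] end deg -276.0
```

>>> send_rows(
  motion=[
    {"offset": [-0.84, -0.35, 0], "turn": 0},
    {"offset": [-1.62, -0.81, 0], "turn": 0},
    {"offset": [-2.32, -1.38, 0], "turn": 0},
    {"offset": [-2.95, -2.04, 0], "turn": 0},
    {"offset": [-3.47, -2.78, 0], "turn": 0},
    {"offset": [-3.89, -3.58, 0], "turn": 0},
    {"offset": [-4.19, -4.44, 0], "turn": 0},
    {"offset": [-4.36, -5.33, 0], "turn": 0},
  ],
)

```text
t: 12.35
eef_pos: [0.5696, 0.1874, 0.2967]
ee_rot: [3.141, 0.001, -1.803]
force: [-3.6, 3.9, 8.5]
width: 0.0237
```

>>> send_rows(
  motion=[
    {"offset": [-0.05, -0.91, 0], "turn": 0},
    {"offset": [0.02, -1.81, 0], "turn": 0},
    {"offset": [0.22, -2.69, 0], "turn": 0},
    {"offset": [0.54, -3.54, 0], "turn": 0},
    {"offset": [0.98, -4.34, 0], "turn": 0},
    {"offset": [1.52, -5.06, 0], "turn": 0},
    {"offset": [2.16, -5.71, 0], "turn": 0},
    {"offset": [2.88, -6.26, 0], "turn": 0},
  ],
)

```text
t: 13.15
eef_pos: [0.6242, 0.1448, 0.2968]
ee_rot: [-3.141, 0.001, -1.803]
force: [-2.9, 4.4, 7.2]
width: 0.0236
```

```bash
python3 arc.py 16 8 -340; python3 - <<'E'
from station import *
from h import *
import pickle
f=grab_frame("top");pickle.dump(f,open("t3.pkl","wb"))
w=grab_frame("wrist");s=grab_frame("scene");pickle.dump(w,open("w6.pkl","wb"));pickle.dump(s,open("s6.pkl","wb"))
yh=np.array([.23,.9732]);xh=np.array([.9732,-.23]);o=520.6e-3*xh+.1432*yh
for nm,g in(("top",f),("wrist",w),("scene",s)):
    P=cloud(g).reshape(-1,3);d=P[:,:2]-o;v=np.stack([d@xh,d@yh,P[:,2]],1)*1e3
    m=(abs(v[:,0])<20)&(v[:,1]>-150)&(v[:,1]<40)
    for a,b in((66,73),(55,63)):
        q=np.sort(v[m&(v[:,2]>a)&(v[:,2]<b)][:,1]);h=np.histogram(q,bins=np.arange(-150,42,4))[0]
        print(nm,a,[(int(-150+4*i),int(c)) for i,c in enumerate(h) if c])
E
```

```text
t 13.15 z 0.2968 r mm 64.95912657062136 deg 20.76 yaw -103.29 w 0.0236 F [-2.9  4.4  7.2] Ftan(resist) 5.12 Frad -1.21
[[0.79, -0.44], [1.64, -0.77], [2.52, -0.98], [3.42, -1.07], [4.33, -1.02], [5.22, -0.85], [6.08, -0.56], [6.89, -0.16]] end deg -404.0
[[0.75, 0.52], [1.41, 1.13], [1.99, 1.83], [2.46, 2.61], [2.82, 3.44], [3.05, 4.32], [3.17, 5.22], [3.16, 6.12]] end deg -468.0
top 66 [(-90, 5), (-86, 22), (-82, 20), (-78, 20), (-74, 18), (-70, 23), (-66, 20), (-62, 18), (-58, 20), (-54, 16), (-50, 19), (-46, 20)]
top 55 [(-150, 21), (-146, 19), (-142, 21), (-138, 20), (-134, 19), (-130, 23), (-126, 20), (-122, 11), (-118, 9), (-114, 9), (-110, 11), (-30, 6), (-26, 10), (-22, 12), (-18, 23), (-14, 22), (-10, 22), (-6, 21), (-2, 20), (2, 11), (6, 9), (10, 11), (14, 10), (18, 10), (22, 10), (26, 12), (30, 8), (34, 10)]
wrist 66 []
wrist 55 [(-10, 219), (-6, 378), (-2, 437), (2, 249), (6, 149), (10, 220), (14, 160), (18, 184), (22, 200), (26, 152), (30, 172), (34, 182)]
scene 66 []
scene 55 [(-150, 11), (-146, 12), (-142, 15), (-138, 12), (-134, 8), (-130, 13), (-126, 15), (-122, 7), (-118, 8), (-114, 9), (-110, 7)]
```

The jaw travelled from +3 to about -30 mm, as expected. About 31 mm remain before the block meets the liner.

>>> send_rows(
  motion=[
    {"offset": [0.79, -0.44, 0], "turn": 0},
    {"offset": [1.64, -0.77, 0], "turn": 0},
    {"offset": [2.52, -0.98, 0], "turn": 0},
    {"offset": [3.42, -1.07, 0], "turn": 0},
    {"offset": [4.33, -1.02, 0], "turn": 0},
    {"offset": [5.22, -0.85, 0], "turn": 0},
    {"offset": [6.08, -0.56, 0], "turn": 0},
    {"offset": [6.89, -0.16, 0], "turn": 0},
  ],
)

```text
t: 14.1
eef_pos: [0.6099, 0.0775, 0.2968]
ee_rot: [-3.141, 0.002, -1.803]
force: [-0.5, 5.9, 6.7]
width: 0.0238
```

```bash
python3 arc.py 16 4 -404; python3 arc.py 24 4 -436|tail -3
```

```text
t 14.1 z 0.2968 r mm 64.16174338128766 deg -43.7 yaw -103.3 w 0.0238 F [-0.5  5.9  6.7] Ftan(resist) 3.89 Frad -4.4
[[0.38, 0.25], [0.75, 0.52], [1.09, 0.81], [1.41, 1.13], [1.71, 1.47], [1.99, 1.83], [2.24, 2.21], [2.46, 2.61]] end deg -436.0
[[0.19, 0.41], [0.36, 0.83], [0.49, 1.27], [0.6, 1.71], [0.67, 2.16], [0.71, 2.61], [0.72, 3.06], [0.7, 3.51]] end deg -468.0
[[0.19, 0.41], [0.36, 0.83], [0.49, 1.27], [0.6, 1.71], [0.67, 2.16], [0.71, 2.61], [0.72, 3.06], [0.7, 3.51]] end deg -468.0
[[-0.05, 0.45], [-0.14, 0.9], [-0.25, 1.34], [-0.4, 1.77], [-0.57, 2.18], [-0.78, 2.59], [-1.01, 2.98], [-1.27, 3.35]] end deg -500.0
[[-0.28, 0.35], [-0.59, 0.69], [-0.92, 1.0], [-1.27, 1.29], [-1.64, 1.55], [-2.03, 1.78], [-2.43, 1.99], [-2.85, 2.17]] end deg -532.0
```

>>> send_rows(
  motion=[
    {"offset": [0.38, 0.25, 0], "turn": 0},
    {"offset": [0.75, 0.52, 0], "turn": 0},
    {"offset": [1.09, 0.81, 0], "turn": 0},
    {"offset": [1.41, 1.13, 0], "turn": 0},
    {"offset": [1.71, 1.47, 0], "turn": 0},
    {"offset": [1.99, 1.83, 0], "turn": 0},
    {"offset": [2.24, 2.21, 0], "turn": 0},
    {"offset": [2.46, 2.61, 0], "turn": 0},
  ],
)

```text
t: 14.9
eef_pos: [0.5793, 0.0597, 0.2968]
ee_rot: [-3.14, 0.002, -1.803]
force: [2.5, 4.6, 4.0]
width: 0.0238
```

>>> send_rows(
  motion=[
    {"offset": [0.19, 0.41, 0], "turn": 0},
    {"offset": [0.36, 0.83, 0], "turn": 0},
    {"offset": [0.49, 1.27, 0], "turn": 0},
    {"offset": [0.6, 1.71, 0], "turn": 0},
    {"offset": [0.67, 2.16, 0], "turn": 0},
    {"offset": [0.71, 2.61, 0], "turn": 0},
    {"offset": [0.72, 3.06, 0], "turn": 0},
    {"offset": [0.7, 3.51, 0], "turn": 0},
  ],
)

```text
t: 15.7
eef_pos: [0.5437, 0.0605, 0.2968]
ee_rot: [-3.139, 0.001, -1.803]
force: [4.6, 1.7, 3.9]
width: 0.0233
```

>>> send_rows(
  motion=[
    {"offset": [-0.05, 0.45, 0], "turn": 0},
    {"offset": [-0.14, 0.9, 0], "turn": 0},
    {"offset": [-0.25, 1.34, 0], "turn": 0},
    {"offset": [-0.4, 1.77, 0], "turn": 0},
    {"offset": [-0.57, 2.18, 0], "turn": 0},
    {"offset": [-0.78, 2.59, 0], "turn": 0},
    {"offset": [-1.01, 2.98, 0], "turn": 0},
    {"offset": [-1.27, 3.35, 0], "turn": 0},
  ],
)

```text
t: 16.5
eef_pos: [0.5138, 0.0802, 0.2968]
ee_rot: [-3.14, 0.0, -1.803]
force: [4.1, -1.7, 5.2]
width: 0.0233
```

```bash
python3 arc.py 24 4 -500; cat > jaw.py <<'E'
from station import *
from h import *
yh=np.array([.23,.9732]);xh=np.array([.9732,-.23]);o=520.6e-3*xh+.1432*yh
def see(n="top"):
    P=cloud(grab_frame(n)).reshape(-1,3);d=P[:,:2]-o;v=np.stack([d@xh,d@yh,P[:,2]],1)*1e3
    m=(abs(v[:,0])<36)&(v[:,1]>-160)&(v[:,1]<40)
    b=v[m&(v[:,2]>66)&(v[:,2]<73)&(v[:,1]<-30)]
    print(n,"block top",len(b),rect(b/1000),"z",b[:,2].mean().round(1),"y",np.percentile(b[:,1],[1,99]).round(1),"x",np.percentile(b[:,0],[1,99]).round(1))
    j=v[m&(v[:,2]>55)&(v[:,2]<65)&(abs(v[:,0])<33)];print("jaw y-",np.percentile(j[j[:,1]>b[:,1].max()-2][:,1],1).round(1),"liner face",np.percentile(j[j[:,1]<b[:,1].min()+2][:,1],99).round(1))
see()
E
python3 jaw.py
```

```text
t 16.5 z 0.2968 r mm 64.81719540349559 deg -140.07 yaw -103.3 w 0.0233 F [ 4.1 -1.7  5.2] Ftan(resist) 3.9 Frad -2.08
[[-0.28, 0.35], [-0.59, 0.69], [-0.92, 1.0], [-1.27, 1.29], [-1.64, 1.55], [-2.03, 1.78], [-2.43, 1.99], [-2.85, 2.17]] end deg -532.0
[[-0.43, 0.15], [-0.87, 0.27], [-1.31, 0.36], [-1.76, 0.42], [-2.21, 0.44], [-2.67, 0.44], [-3.12, 0.4], [-3.57, 0.33]] end deg -564.0
[[-0.44, -0.1], [-0.88, -0.23], [-1.3, -0.39], [-1.71, -0.58], [-2.11, -0.8], [-2.49, -1.04], [-2.86, -1.31], [-3.2, -1.61]] end deg -596.0
top block top 313 (array([ -1.1, -67.9]), array([59.7, 44.8]), 0.5) z 68.4 y [-90.  -46.3] x [-30.6  28.3]
jaw y- -44.7 liner face -106.1
```

The jaw has met the block and is pushing it square (0.5°). About 16 mm, or 155° of crank, remain to the liner. I wind 96° more, then re-measure.

>>> send_rows(
  motion=[
    {"offset": [-0.28, 0.35, 0], "turn": 0},
    {"offset": [-0.59, 0.69, 0], "turn": 0},
    {"offset": [-0.92, 1.0, 0], "turn": 0},
    {"offset": [-1.27, 1.29, 0], "turn": 0},
    {"offset": [-1.64, 1.55, 0], "turn": 0},
    {"offset": [-2.03, 1.78, 0], "turn": 0},
    {"offset": [-2.43, 1.99, 0], "turn": 0},
    {"offset": [-2.85, 2.17, 0], "turn": 0},
  ],
)

```text
t: 17.35
eef_pos: [0.4989, 0.1124, 0.2967]
ee_rot: [-3.141, -0.001, -1.803]
force: [3.4, -4.2, 7.8]
width: 0.0231
```

>>> send_rows(
  motion=[
    {"offset": [-0.43, 0.15, 0], "turn": 0},
    {"offset": [-0.87, 0.27, 0], "turn": 0},
    {"offset": [-1.31, 0.36, 0], "turn": 0},
    {"offset": [-1.76, 0.42, 0], "turn": 0},
    {"offset": [-2.21, 0.44, 0], "turn": 0},
    {"offset": [-2.67, 0.44, 0], "turn": 0},
    {"offset": [-3.12, 0.4, 0], "turn": 0},
    {"offset": [-3.57, 0.33, 0], "turn": 0},
  ],
)

```text
t: 18.15
eef_pos: [0.5031, 0.1474, 0.2966]
ee_rot: [3.14, -0.003, -1.803]
force: [-4.5, -3.6, 13.2]
width: 0.0236
```

>>> send_rows(
  motion=[
    {"offset": [-0.44, -0.1, 0], "turn": 0},
    {"offset": [-0.88, -0.23, 0], "turn": 0},
    {"offset": [-1.3, -0.39, 0], "turn": 0},
    {"offset": [-1.71, -0.58, 0], "turn": 0},
    {"offset": [-2.11, -0.8, 0], "turn": 0},
    {"offset": [-2.49, -1.04, 0], "turn": 0},
    {"offset": [-2.86, -1.31, 0], "turn": 0},
    {"offset": [-3.2, -1.61, 0], "turn": 0},
  ],
)

```text
t: 18.95
eef_pos: [0.5257, 0.1757, 0.2966]
ee_rot: [3.139, -0.001, -1.803]
force: [-7.8, 3.3, 14.8]
width: 0.0234
```

```bash
python3 arc.py 32 2 -596; python3 jaw.py
```

```text
t 18.95 z 0.2966 r mm 65.8545858618099 deg 125.04 yaw -103.33 w 0.0234 F [-7.8  3.3 14.8] Ftan(resist) 4.51 Frad 7.23
[[-0.16, -0.16], [-0.32, -0.32], [-0.48, -0.49], [-0.62, -0.66], [-0.76, -0.84], [-0.9, -1.02], [-1.03, -1.21], [-1.15, -1.4]] end deg -612.0
[[-0.11, -0.2], [-0.22, -0.4], [-0.32, -0.6], [-0.42, -0.81], [-0.5, -1.02], [-0.58, -1.23], [-0.65, -1.44], [-0.72, -1.66]] end deg -628.0
[[-0.06, -0.22], [-0.1, -0.44], [-0.15, -0.66], [-0.18, -0.89], [-0.2, -1.11], [-0.22, -1.34], [-0.23, -1.57], [-0.23, -1.79]] end deg -644.0
[[0.01, -0.23], [0.02, -0.45], [0.04, -0.68], [0.07, -0.9], [0.11, -1.13], [0.16, -1.35], [0.21, -1.57], [0.27, -1.79]] end deg -660.0
top block top 322 (array([ -0.9, -77.9]), array([59.8, 44.6]), 0.2) z 68.3 y [-99.8 -55.9] x [-30.1  28.1]
jaw y- -54.5 liner face -106.2
```

```bash
python3 - <<'E'
import numpy as np
from scipy.optimize import least_squares
p=np.array([(.6240,.0996),(.5709,.058),(.5081,.0876),(.5072,.156),(.5696,.1874),(.6242,.1448),(.6099,.0775),(.5793,.0597),(.5437,.0605),(.5138,.0802),(.4989,.1124),(.5031,.1474),(.5257,.1757)])
r=least_squares(lambda x:np.hypot(p[:,0]-x[0],p[:,1]-x[1])-.065,[.5635,.1218]);print(r.x,(r.fun*1e3).round(1))
E
```

```text
[0.56308293 0.12258036] [ 0.1  0.1  0.2  0.1  0.1  0.  -0.  -0.1  0.  -0.  -0.  -0.1 -0. ]
```

```bash
sed -i 's/A=np.array.*;r/A=np.array([.5631,.1226]);r/' arc.py; python3 arc.py 16 2 -597; python3 arc.py 2 1.5 -629|tail -1;for a in -632 -635 -638 -641 -644 -647; do python3 arc.py 2 1.5 $a|tail -1; done
```

```text
t 19.0 z 0.2966 r mm 64.9828813220953 deg 124.54 yaw -103.31 w 0.0236 F [-6.9  4.4 13.7] Ftan(resist) 3.16 Frad 7.55
[[-0.16, -0.16], [-0.32, -0.32], [-0.47, -0.5], [-0.61, -0.67], [-0.75, -0.85], [-0.88, -1.04], [-1.0, -1.23], [-1.12, -1.42]] end deg -613.0
[[-0.11, -0.2], [-0.22, -0.4], [-0.31, -0.6], [-0.4, -0.81], [-0.48, -1.02], [-0.56, -1.24], [-0.63, -1.45], [-0.69, -1.67]] end deg -629.0
[[-0.04, -0.17], [-0.08, -0.33]] end deg -632.0
[[-0.03, -0.17], [-0.06, -0.34]] end deg -635.0
[[-0.02, -0.17], [-0.04, -0.34]] end deg -638.0
[[-0.01, -0.17], [-0.02, -0.34]] end deg -641.0
[[-0.0, -0.17], [-0.0, -0.34]] end deg -644.0
[[0.0, -0.17], [0.01, -0.34]] end deg -647.0
[[0.01, -0.17], [0.03, -0.34]] end deg -650.0
```

>>> send_rows(
  motion=[
    {"offset": [-0.24, -0.17, 0], "turn": 0},
    {"offset": [-0.46, -0.33, 0], "turn": 0},
    {"offset": [-0.66, -0.51, 0], "turn": 0},
    {"offset": [-0.83, -0.68, 0], "turn": 0},
    {"offset": [-0.99, -0.86, 0], "turn": 0},
    {"offset": [-1.12, -1.05, 0], "turn": 0},
    {"offset": [-1.24, -1.24, 0], "turn": 0},
    {"offset": [-1.36, -1.43, 0], "turn": 0},
  ],
)

```text
t: 19.8
eef_pos: [0.5431, 0.185, 0.2966]
ee_rot: [3.14, -0.002, -1.803]
force: [-4.3, -1.4, 12.1]
width: 0.0235
```

>>> send_rows(
  motion=[
    {"offset": [-0.11, -0.2, 0], "turn": 0},
    {"offset": [-0.22, -0.4, 0], "turn": 0},
    {"offset": [-0.31, -0.6, 0], "turn": 0},
    {"offset": [-0.4, -0.81, 0], "turn": 0},
    {"offset": [-0.48, -1.02, 0], "turn": 0},
  ],
)

```text
t: 20.3
eef_pos: [0.5541, 0.1876, 0.2966]
ee_rot: [3.14, -0.002, -1.803]
force: [-3.7, 0.2, 12.3]
width: 0.0236
```

```bash
python3 arc.py 1 1; python3 jaw.py;python3 arc.py 1 1; python3 - <<'E'
# force log helper
open("ft.py","w").write('''
import numpy as np,sys
A=np.array([.5631,.1226])
for l in sys.stdin:
    if l.strip():
        x,y,fx,fy=map(float,l.split());p=np.array([x,y])-A;th=np.arctan2(p[1],p[0]);u=np.array([np.cos(th),np.sin(th)]);tg=np.array([u[1],-u[0]])
        print("deg %.1f r %.1f Ftan %.2f Frad %.2f"%(np.degrees(th),np.hypot(*p)*1e3,-(fx*tg[0]+fy*tg[1]),fx*u[0]+fy*u[1]))
''')
E
```

```text
t 20.3 z 0.2966 r mm 65.60178191373868 deg 97.89 yaw -103.32 w 0.0236 F [-3.7  0.2 12.3] Ftan(resist) 3.61 Frad 0.73
[[-0.04, -0.11]] end deg 96.9
top block top 346 (array([ -0.8, -80.9]), array([59.7, 44.8]), 0.6) z 68.4 y [-102.9  -58.7] x [-30.1  28.5]
jaw y- -57.3 liner face -108.0
t 20.35 z 0.2966 r mm 65.58997934456757 deg 97.61 yaw -103.32 w 0.0234 F [-3.   0.9 12.5] Ftan(resist) 2.81 Frad 1.31
[[-0.04, -0.11]] end deg 96.6
```

```bash
for a in -623 -626 -629 -632 -635; do python3 arc.py 2 1.5 $a|tail -1; done
```

```text
[[-0.06, -0.16], [-0.11, -0.32]] end deg -626.0
[[-0.05, -0.16], [-0.09, -0.33]] end deg -629.0
[[-0.04, -0.17], [-0.08, -0.33]] end deg -632.0
[[-0.03, -0.17], [-0.06, -0.34]] end deg -635.0
[[-0.02, -0.17], [-0.04, -0.34]] end deg -638.0
```

>>> send_rows(
  motion=[
    {"offset": [-0.06, -0.16, 0], "turn": 0},
    {"offset": [-0.11, -0.32, 0], "turn": 0},
  ],
)

```text
t: 20.55
eef_pos: [0.5574, 0.188, 0.2966]
ee_rot: [3.14, -0.002, -1.803]
force: [-4.3, -0.4, 11.6]
width: 0.0233
```

>>> send_rows(
  motion=[
    {"offset": [-0.05, -0.16, 0], "turn": 0},
    {"offset": [-0.09, -0.33, 0], "turn": 0},
  ],
)

```text
t: 20.75
eef_pos: [0.5609, 0.1881, 0.2966]
ee_rot: [3.14, -0.001, -1.803]
force: [-3.8, 1.1, 12.3]
width: 0.0234
```

>>> send_rows(
  motion=[
    {"offset": [-0.04, -0.17, 0], "turn": 0},
    {"offset": [-0.08, -0.33, 0], "turn": 0},
  ],
)

```text
t: 20.95
eef_pos: [0.5643, 0.1882, 0.2966]
ee_rot: [3.14, -0.001, -1.803]
force: [-4.3, 0.3, 12.6]
width: 0.0235
```

>>> send_rows(
  motion=[
    {"offset": [-0.03, -0.17, 0], "turn": 0},
    {"offset": [-0.06, -0.34, 0], "turn": 0},
  ],
)

```text
t: 21.15
eef_pos: [0.5677, 0.188, 0.2966]
ee_rot: [3.14, -0.001, -1.803]
force: [-4.5, 1.8, 12.0]
width: 0.0236
```

>>> send_rows(
  motion=[
    {"offset": [-0.02, -0.17, 0], "turn": 0},
    {"offset": [-0.04, -0.34, 0], "turn": 0},
  ],
)

```text
t: 21.35
eef_pos: [0.5712, 0.1877, 0.2966]
ee_rot: [3.14, -0.001, -1.803]
force: [-3.8, 0.9, 11.8]
width: 0.0236
```

>>> send_rows(
  motion=[
    {"offset": [-0.01, -0.17, 0], "turn": 0},
    {"offset": [-0.02, -0.34, 0], "turn": 0},
  ],
)

```text
t: 21.55
eef_pos: [0.5745, 0.1871, 0.2966]
ee_rot: [3.14, -0.001, -1.803]
force: [-3.8, 2.0, 11.6]
width: 0.0232
```

>>> send_rows(
  motion=[
    {"offset": [0, -0.17, 0], "turn": 0},
    {"offset": [0, -0.34, 0], "turn": 0},
  ],
)

```text
t: 21.75
eef_pos: [0.5779, 0.1864, 0.2966]
ee_rot: [3.14, -0.001, -1.803]
force: [-3.8, 1.8, 10.6]
width: 0.0237
```

```bash
python3 arc.py 1 1; python3 jaw.py
```

```text
t 21.75 z 0.2966 r mm 65.51393872658048 deg 76.99 yaw -103.32 w 0.0237 F [-3.8  1.8 10.6] Ftan(resist) 4.06 Frad 0.93
[[0.0, -0.11]] end deg 76.0
top block top 335 (array([ -1. , -83.1]), array([60. , 44.8]), 0.1) z 68.5 y [-105.   -61.1] x [-30.3  28.2]
jaw y- -59.9 liner face -105.8
```

Baseline drag is steady at 4.1 N. The block is about to reach the liner, so I creep on.

>>> send_rows(
  motion=[
    {"offset": [0, -0.17, 0], "turn": 0},
    {"offset": [0.01, -0.34, 0], "turn": 0},
  ],
)

```text
t: 22.0
eef_pos: [0.5812, 0.1856, 0.2967]
ee_rot: [3.14, -0.001, -1.803]
force: [-4.5, 1.5, 9.9]
width: 0.0235
```

>>> send_rows(
  motion=[
    {"offset": [0.01, -0.17, 0], "turn": 0},
    {"offset": [0.03, -0.34, 0], "turn": 0},
  ],
)

```text
t: 22.2
eef_pos: [0.5844, 0.1846, 0.2966]
ee_rot: [3.14, -0.001, -1.803]
force: [-4.5, 2.9, 11.2]
width: 0.0234
```

>>> send_rows(
  motion=[
    {"offset": [0.02, -0.17, 0], "turn": 0},
    {"offset": [0.05, -0.34, 0], "turn": 0},
  ],
)

```text
t: 22.4
eef_pos: [0.5875, 0.1834, 0.2966]
ee_rot: [3.14, -0.001, -1.803]
force: [-4.9, 2.7, 11.3]
width: 0.0235
```

>>> send_rows(
  motion=[
    {"offset": [0.03, -0.17, 0], "turn": 0},
    {"offset": [0.07, -0.33, 0], "turn": 0},
  ],
)

```text
t: 22.6
eef_pos: [0.5905, 0.182, 0.2966]
ee_rot: [3.14, -0.0, -1.803]
force: [-4.4, 4.5, 11.6]
width: 0.0235
```

```bash
python3 arc.py 1 1; python3 jaw.py; for a in -656 -659 -662 -665 -668 -671 -674 -677; do python3 arc.py 2 1.5 $a|tail -1; done
```

```text
t 22.6 z 0.2966 r mm 65.45820955065439 deg 65.21 yaw -103.32 w 0.0235 F [-4.4  4.5 11.6] Ftan(resist) 5.88 Frad 2.19
[[0.02, -0.11]] end deg 64.2
top block top 322 (array([ -0.9, -83.3]), array([44.7, 60. ]), 90.0) z 68.5 y [-105.3  -61.5] x [-30.5  27.9]
jaw y- -59.1 liner face -106.7
[[0.04, -0.17], [0.08, -0.33]] end deg -659.0
[[0.05, -0.16], [0.1, -0.33]] end deg -662.0
[[0.06, -0.16], [0.12, -0.32]] end deg -665.0
[[0.06, -0.16], [0.13, -0.31]] end deg -668.0
[[0.07, -0.15], [0.15, -0.31]] end deg -671.0
[[0.08, -0.15], [0.17, -0.3]] end deg -674.0
[[0.09, -0.15], [0.18, -0.29]] end deg -677.0
[[0.1, -0.14], [0.2, -0.28]] end deg -680.0
```

Block stopped at the liner while Ftan rises 4.1→5.9 N, about 20 N of clamping. I aim for about 7.6 N.

>>> send_rows(
  motion=[
    {"offset": [0.04, -0.17, 0], "turn": 0},
    {"offset": [0.08, -0.33, 0], "turn": 0},
  ],
)

```text
t: 22.85
eef_pos: [0.5935, 0.1806, 0.2967]
ee_rot: [3.14, -0.0, -1.803]
force: [-4.8, 3.7, 11.6]
width: 0.0234
```

>>> send_rows(
  motion=[
    {"offset": [0.05, -0.16, 0], "turn": 0},
    {"offset": [0.1, -0.33, 0], "turn": 0},
  ],
)

```text
t: 23.05
eef_pos: [0.5964, 0.1789, 0.2967]
ee_rot: [3.14, -0.0, -1.803]
force: [-5.1, 4.1, 11.5]
width: 0.0236
```

```bash
python3 arc.py 1 1; python3 ft.py <<'E'
.5812 .1856 -4.5 1.5
.5844 .1846 -4.5 2.9
.5875 .1834 -4.9 2.7
.5905 .1820 -4.4 4.5
E
```

```text
t 23.05 z 0.2967 r mm 65.46149555802364 deg 59.37 yaw -103.31 w 0.0236 F [-5.1  4.1 11.5] Ftan(resist) 6.48 Frad 0.96
[[0.03, -0.11]] end deg 58.4
deg 74.0 r 65.5 Ftan 4.74 Frad 0.20
deg 71.0 r 65.6 Ftan 5.20 Frad 1.28
deg 68.1 r 65.5 Ftan 5.55 Frad 0.68
deg 65.2 r 65.4 Ftan 5.88 Frad 2.24
```

>>> send_rows(
  motion=[
    {"offset": [0.06, -0.16, 0], "turn": 0},
    {"offset": [0.12, -0.32, 0], "turn": 0},
  ],
)

```text
t: 23.25
eef_pos: [0.5993, 0.1771, 0.2966]
ee_rot: [3.14, 0.0, -1.803]
force: [-5.6, 5.1, 12.3]
width: 0.0234
```

>>> send_rows(
  motion=[
    {"offset": [0.06, -0.16, 0], "turn": 0},
    {"offset": [0.13, -0.31, 0], "turn": 0},
  ],
)

```text
t: 23.45
eef_pos: [0.6019, 0.1752, 0.2967]
ee_rot: [3.14, 0.0, -1.803]
force: [-5.2, 5.8, 12.0]
width: 0.0233
```

```bash
python3 arc.py 1 1; python3 ft.py <<'E'
.5935 .1806 -4.8 3.7
.5964 .1789 -5.1 4.1
E
```

```text
t 23.45 z 0.2967 r mm 65.40686427673899 deg 53.56 yaw -103.31 w 0.0233 F [-5.2  5.8 12. ] Ftan(resist) 7.66 Frad 1.58
[[0.05, -0.1]] end deg 52.6
deg 62.3 r 65.5 Ftan 5.97 Frad 1.05
deg 59.4 r 65.4 Ftan 6.48 Frad 0.93
```

Ftan of about 7.6 N is about 38 N of clamping: firm, and within what the gear friction holds. I take off the preload, then open and lift.

>>> send_rows(
  motion=[
    {"offset": [-0.03, 0.05, 0], "turn": 0},
    {"offset": [-0.05, 0.09, 0], "turn": 0},
    {"offset": [-0.05, 0.09, 0], "turn": 0},
  ],
)

```text
t: 23.75
eef_pos: [0.6018, 0.1754, 0.2967]
ee_rot: [3.141, -0.0, -1.803]
force: [-0.8, 1.7, 9.5]
width: 0.0238
```

```bash
python3 arc.py 1 1
```

```text
t 23.75 z 0.2967 r mm 65.44613767237001 deg 53.79 yaw -103.3 w 0.0238 F [-0.8  1.7  9.5] Ftan(resist) 1.69 Frad 0.91
[[0.05, -0.1]] end deg 52.8
```

>>> send_rows(
  motion=[
    {"offset": [0, 0, 0], "turn": 0},
    {"offset": [0, 0, 0], "turn": 0},
    {"offset": [0, 0, 0], "turn": 0},
    {"offset": [0, 0, 0], "turn": 0},
    {"offset": [0, 0, 0], "turn": 0},
  ],
  hand=0.1,
)

```text
t: 24.25
eef_pos: [0.6021, 0.1752, 0.2957]
ee_rot: [3.141, -0.001, -1.803]
force: [-0.6, -0.3, 0.7]
width: 0.0481
```

>>> send_rows(
  motion=[
    {"offset": [0, 0, -1.5], "turn": 0},
    {"offset": [0, 0, -4], "turn": 0},
    {"offset": [0, 0, -7], "turn": 0},
    {"offset": [0, 0, -10], "turn": 0},
    {"offset": [-3, -3, -12], "turn": 0},
    {"offset": [-7, -6, -12], "turn": 0},
    {"offset": [-7, -6, -12], "turn": 0},
    {"offset": [-7, -6, -12], "turn": 0},
  ],
)

```text
t: 25.05
eef_pos: [0.6773, 0.2302, 0.4141]
ee_rot: [3.139, -0.002, -1.803]
force: [0.3, -0.4, -0.3]
width: 0.0483
```

```bash
python3 jaw.py; python3 - <<'E'
from station import *
from h import *
import pickle
s=get_state();print(s["t"],s["eef_pos"],s["force"].round(1),s["width"])
f=grab_frame("top");g=grab_frame("scene")
yh=np.array([.23,.9732]);xh=np.array([.9732,-.23]);o=520.6e-3*xh+.1432*yh
P=cloud(f).reshape(-1,3);d=P[:,:2]-o;v=np.stack([d@xh,d@yh,P[:,2]],1)*1e3
q=v[(v[:,2]>148)&(v[:,2]<160)&(np.hypot(v[:,0],v[:,1]-104)<85)]
if len(q): print("grip vice",q.mean(0),len(q))
P2=cloud(f);T=pickle.load(open("top.pkl","rb"))
dif=np.abs(f["frame"].astype(int)-T["frame"]).sum(2)>90
a=f["frame"].copy();a[dif]=(0,0,255)
big=cv2.resize(np.hstack([f["frame"][150:240,180:310],g["frame"][170:300,200:330][:90*1] if 0 else cv2.resize(g["frame"][165:305,205:335],(130,90))]),None,fx=3,fy=3,interpolation=cv2.INTER_CUBIC)
o2=np.vstack([cv2.resize(a,(780,int(780*.75*.55))),big]);cv2.imwrite("pics/fin.png",o2);print(o2.shape)
E
```

```text
top block top 332 (array([ -1. , -83.5]), array([44.8, 59.7]), 90.0) z 68.5 y [-105.4  -61.7] x [-30.4  27.9]
jaw y- -60.0 liner face -107.7
25.1 [0.67674077 0.22960975 0.4148872 ] [-0.2 -0.3  0.7] 0.04828503812569804
grip vice [ 22.50425571 164.44002771 152.43067705] 62
(591, 780, 3)
```

View pics/fin.png

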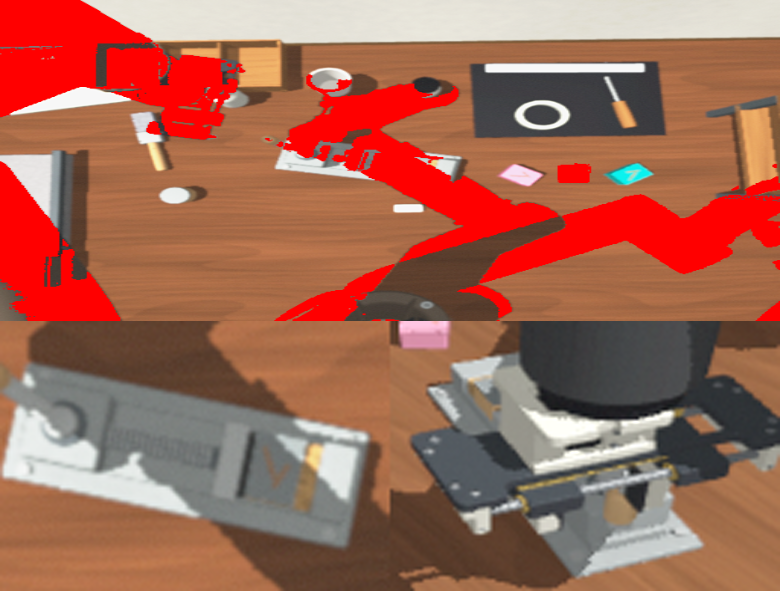

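In the last picture the block sits clamped between jaw and cork at about (270,455), lino up and square. The pink, turquoise, stamp and other items show no change apart from shadows and the arm, and the hand is clear. I hand the job in.

```bash
python3 -c "
from station import *
print(job_done())"
```

```text
the job is handed in; nothing more can be done
None
```

The block is clamped lino-up against the cork liner, and I handed the job in at about 25 s, with the gripper clear. I set it on the bed between the jaws, let go, and wound the crank about 1.8 turns by its grip, then let go of that too.

- **Clamping force:** the force at the grip rose from 4.1 N of drag to about 7.6 N, which puts roughly 38 N on the block. Going by crank angle and pad stiffness alone, it could be as high as about 50 N, the top of the firm range.
- **Block position:** in the last top view the block was square to the vice to within about 0.5°. It was flat at the same height as before winding, and tight between jaw and liner. The look-alikes and other items in clear view had not moved. The arm and its shadow hid part of the table, and I did not check that part.
- **Disagreements:**
    - My vice origin and the crank axis differed by about 4–5 mm along the vice's y, so the block was first set about 4 mm off the bed point.
    - After release the top camera put the crank about 2° from where I left it, which is within that camera's error.

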